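Swing the layout lamp to its click stop, set the boom length and lock it

TASK

Swing the boom lamp round to its middle click stop, where the boom lies over the plunger block and along the base plate, then draw the sliding tube out until its lower edge is at the black ring on the rod and, holding it there, press the cam lever fully closed. Finish still holding: keep your grip on the tube and do not let go. Leave the models, paints and tools around it undisturbed.

Things in the scene. Friction and masses are not known exactly. Their poses are not given: they have to be found in the camera images.
- lamp_base: Base plate of the boom lamp, dark steel, 190 x 130 x 16 mm, screwed down. Origin on the table under the swivel axis; its x axis is the plate's long direction (plate from 75 mm behind to 115 mm ahead of the swivel axis), pointing over the spring-plunger block (steel, 20 mm wide, 40 mm high, 68 to 104 mm ahead); y across, z up.
- pivot (a point): Point on the vertical swivel axis, 110 mm above the table, where the boom's centre line starts. From here the boom slopes up and outwards at 20 degrees.
- swivel (a joint): Angle of the lamp's turntable and boom about the vertical axis, growing clockwise seen from above. 0 = boom over the plate's x axis and the plunger block. Sprung click stops at 0 and +-1.047 rad (2 to 3 N sideways at the tube to enter or leave one; pulls home from 0.08 rad away; in between it turns lightly and stays put). Hard stops at +-1.15. Starts at +0.42 to +0.74.
- slide (a joint): How far the tube is drawn out along the sloping inner rod, m. 0 = fully in (starts so, resting by its weight); 0.045 = tube's lower edge at the ring; 0.085 = end of travel. Lever open: it pulls back with 1 to 2 N and slides down at once if let go. Lever closed: clamped, it no longer slides back by its weight.
- lever (a joint): Angle of the cam lever, rad: 0 = closed, lying along the collar; starts open at 0.45 to 0.58 (end stop 0.62). Friction about 3 N at mid-blade, rising to 5 or 6 N as it closes; stays where it is left. The clamp begins to grip the rod below about 0.35 rad.
- boom_tube: The sliding part to hold: clamp collar and tube in one. Origin on the centre line at the lower edge; x runs outwards and up along the boom, y level towards the lever, z its upward normal. Along x: flange 36 mm dia. 0 to 6 mm; collar waist 26 mm dia. 6 to 46 mm (a finger fits in it); flange 36 mm dia. 46 to 53 mm; plain tube 24 mm dia. to 165 mm; lamp head (80 x 120 mm panel) from 160 mm.
- collar (a point): Centre line point in the middle of the collar's waist, 26 mm from the tube's lower edge; axes as boom_tube. A finger in the waist on the side away from the lever, pushing outwards against the upper flange, draws the tube out and holds it; the other finger, outside the lever, can then squeeze the lever shut. The hand must shift sideways as it closes or it pushes the boom off its stop.
- tube_mid (a point): Centre line point of the plain tube (24 mm diameter), 95 mm from the tube's lower edge, axes as boom_tube: a good place to take hold for swinging the boom.
- tube_edge (a point): Centre line point at the tube's lower edge.
- ring (a point): Centre of the black ring, 4 mm wide, round the steel inner rod (20 mm diameter): the length mark. At the start it is hidden inside the tube, 45 mm up the rod from the tube's lower edge.
- lever_pivot (a point): The cam lever's pivot on the collar, 13 mm above the tube's lower edge and 17.5 mm to its y side; pivot axis along boom_tube's z.
- lever_tip (a point): Outer face of the lever's aluminium blade (54 x 5 x 18 mm) near its free end, 50 mm from the pivot; the blade points outwards along the boom. Closed, blade and waist together measure 37 mm across (outer face 24 mm from the centre line). Open at 0.58 rad the outer face is about 47 mm from the centre line beside the upper flange, and 50 mm at this point.
- cottage: Bystander: model stone cottage with slate roof, 110 x 75 mm, 110 mm high. Origin under its centre.
- paint_a: Bystander: paint jar with white lid, 32 mm diameter, 38 mm high. Origin under its centre.
- paint_b: Bystander: paint jar with white lid, 32 mm diameter, 38 mm high. Origin under its centre.
- glue: Bystander: white glue bottle, 38 mm diameter, 85 mm high. Origin under its centre.
- driver: Bystander: screwdriver with wooden handle lying flat, 150 mm long. Origin near its middle.
- wagon: Bystander: open goods wagon standing on the table, 80 x 34 mm, 36 mm high. Origin under its centre.

How it is judged:
On the way, in this order (a step that is already met when the one before it is completed fails the run):
1. the boom is swung to its middle click stop and at rest there (value of joint swivel between -0.06 and 0.06 rad and velocity of joint swivel between -0.1 and 0.1 rad/s), for 0.2 s.
2. the tube is held by the fingers at the ring, with the lever still open (value of joint slide between 0.041 and 0.049 m and value of joint lever above 0.36 rad and contact force between the fingers and boom_tube above 0.5 N), for 0.1 s.
At the end, for the whole second after the job is handed in: The boom is at its middle click stop (within 0.06 rad), the tube's lower edge is at the ring (within 4 mm) and still, the cam lever is closed (within 0.06 rad), and the fingers still hold the tube itself (more than 2 N on tube or collar) (value of joint swivel between -0.06 and 0.06 rad and value of joint slide between 0.041 and 0.049 m and value of joint lever below 0.06 rad and contact force between the fingers and boom_tube above 2 N and velocity of joint slide between -0.01 and 0.01 m/s); the arm keeps its last pose, push and grip.
It fails at once if a paint jar, the glue, the screwdriver, the cottage or the wagon is disturbed (moved more than 20 mm) (distance of any of cottage, paint_a, paint_b, glue, driver, wagon from where it was at the start of the episode above 0.02 m).
It fails at once if the hand leaves the collar after the lever has been closed at the mark (value of joint slide between 0.041 and 0.049 m and value of joint lever below 0.06 rad and distance between the grasp point and collar above 0.08 m).
It also fails if it takes over 54 s, if anything falls off the work surface, if the arm or the gripper's body presses on something with over 40 N, if the wrist force passes 120 N, or if a joint passes its speed limit or range.

ROBOT

A 6-joint arm with a two-finger parallel gripper is mounted at the origin on the work surface. World frame = base frame: x ahead of the robot, y to its left, z up, the work surface at z = 0. Lengths are in m, angles in rad, forces in N, time in s.
With the tool pointing down it reaches from about 0.375 to 0.9 m from the base axis. Payload 3.1 kg.
Tool frame: the origin (TCP) lies midway between the tips of the shut fingers; the grasp point (between the pads) lies 19 mm behind it; x points along the fingers, y is the direction in which the jaws open and shut, and the axes are right-handed (so a half turn about x gives the same grasp; the last joint's range is limited). The gripper opens to 87 mm and grips with 3 to 60 N. Pads are 19 mm wide; open, the fingers measure 117 mm over their backs; the gripper's body (75 mm by 190 mm) begins 51 mm behind the grasp point.
Start: joints at [-1.486, 0.527, 1.433, -0, 1.181, -0.178], TCP at [0.163, -0.603, 0.223] pointing down, gripper open.
Joint ranges: [-3.08, 3.08], [-0.75, 2.2], [0.22, 2.44], [-1.43, 4.57], [0, 2.65], [-2.85, 2.85]. Speed limits (rad/s): [2.79, 2.79, 3.14, 3.14, 3.14, 3.14].

INTERFACE

Orientations are given as a unit quaternion [x, y, z, w].
In Python, from rig import get_obs, imaging, robot gives the robot as it stands.
- The arm moves only by the shell command python3 -m inch 'ROWS' [FORCE]. ROWS is JSON, a list of rows, each a list of 3 entries, a list of its own where there are three numbers: the finger opening in mm, from 0 to 87, then the shift along the tool's x, y, z in mm, then the turn, a rotation vector about the tool's x, y, z in degrees. In form: [[grip, [dx, dy, dz], [wx, wy, wz]], ...]. A call has 1 to 12 rows; each row shifts and turns the pose as measured when the row begins, along the tool's axes as they then stand; what a row does not reach is not made up. A row lasts 1/8 s, in which the tool goes at most 62.5 mm and 10.7 degrees, less where a joint would pass 70% of its speed; a pose out of reach is approached as far as the arm can. A call with a gripper value outside its range is refused whole. The fingers move at their own pace and stop on an object; FORCE is the grip in N (left out, the last holds). Time passes only in rows, so rows that do not move let the fingers close. It gives the time, the measured TCP pose, the force and the opening at its end, in the units of the state.
- get_obs(): the state, without advancing time (a new reading comes with each control period).
- imaging.camera(name): name is "side" or "top" or "wrist"; returns the picture (384x512x3 uint8, red, green, blue); there is no depth.
- imaging.camera_params(name): a dict with "camera_matrix" (3x3 intrinsics, pixels), "xyz" and "rotation" of the camera in the world. Camera axes: x right, y down, z forward; pixel columns grow to the right and rows downward; lengths in m; the calibration is good to about 2 mm. A picture is of the moment at which its call begins: read the wrist's pose just before it. camera_params takes no time and is no camera call; for the wrist camera it gives the pose at the moment of the call.
- robot.hand_in(): hands the job in, once; it reports no verdict.
Trained networks look in the newest picture that a camera, given by its name, has taken for a name from the list of things; names that differ only in an ending like _2 or _b are one class to them, and where a whole thing is asked for, a point or a joint stands for the part that bears it (a point fixed in the world has none). Each returns a list of dicts, best first, with "confidence" (0 to 1); they miss things now and then, are a little off and sometimes report something else, mostly with a low value. They report only what shows in the picture. A call takes as long as a camera call.
- imaging.cut_out(camera, target): "pixels" (384x512 bool, what is visible of it) and "box" ([centre column, centre row, width, height] in pixels, round what is visible of it).
- imaging.tip_of(camera, target): "pixel" ([column, row] in pixels: a listed point, or the origin of a listed thing).
The state is a dict: "time": time; "q": joint angles; "joint_velocities": joint speeds; "joint_torque": joint torques, N m; "position": TCP position; "tool_rot": TCP orientation; "ft_force": force on the tool from outside, world axes, zero at the start; "moment": the same for the moment, N m; "grip_width": finger opening in m.
Only numpy, scipy, OpenCV 4.12 (cv2) and the standard library are available. Lean on these libraries where they do the work, as an engineer would, in place of code of your own. Each camera call takes 0.05 s, during which the arm holds its last target. There are 200 camera calls.

## Working session

There is one attempt and no reset: what is moved stays moved. The work goes in short steps, Python scripts to look and compute and a shell command to move; the robot and the scene stay as the last step left them, time stands still between calls to the robot, and variables do not carry over. Pictures are saved under pics/ and viewed, about 8 in all and at most 12, crops included, and the job is handed in when it is done.

```bash
ls; mkdir -p pics
cat > h.py <<'E'
from rig import get_obs, imaging, robot
import numpy as np, cv2
from scipy.spatial.transform import Rotation as R
def P(c):
    d=imaging.camera_params(c);return np.array(d["camera_matrix"]),np.array(d["xyz"]),np.array(d["rotation"])
def proj(c,X):
    K,t,r=P(c);r=r if r.shape==(3,3) else R.from_quat(r).as_matrix()
    p=K@(r.T@(np.array(X)-t));return p[:2]/p[2]
def ray(c,u):
    K,t,r=P(c);r=r if r.shape==(3,3) else R.from_quat(r).as_matrix()
    d=r@np.linalg.solve(K,[u[0],u[1],1]);return t,d/np.linalg.norm(d)
def atz(c,u,z):
    t,d=ray(c,u);return t+d*(z-t[2])/d[2]
def tri(obs):
    A=0;b=0
    for c,u in obs:
        t,d=ray(c,u);M=np.eye(3)-np.outer(d,d);A=A+M;b=b+M@t
    return np.linalg.solve(A,b)
E
python3 - <<'E'
from h import *
ims=[imaging.camera(c) for c in("side","top")]
cv2.imwrite("pics/a.png",cv2.cvtColor(np.vstack(ims)[:, :],cv2.COLOR_RGB2BGR)) if 0 else None
for c,i in zip(("side","top"),ims): cv2.imwrite(f"pics/{c}0.png",cv2.cvtColor(i,cv2.COLOR_RGB2BGR))
for c in("side","top"):
    print(c,P(c)[1],P(c)[2].round(3).tolist())
    for n in["lamp_base","pivot","tube_mid","collar","lever_tip","lever_pivot","tube_edge"]:
        print(n,[(np.round(d["pixel"],1).tolist(),round(d["confidence"],2)) for d in imaging.tip_of(c,n)[:2]])
print(get_obs()["time"])
E
```

```text
pics
side [ 0.20252755 -0.48712571  0.55337488] [0.835, -0.292, 0.164, -0.436]
lamp_base [([212.7, 186.4], 0.69), ([196.7, 166.0], 0.35)]
pivot [([213.0, 148.2], 0.58), ([280.5, 201.4], 0.27)]
tube_mid [([196.2, 166.5], 0.64), ([205.5, 157.1], 0.38)]
collar [([203.3, 158.8], 0.82)]
lever_tip [([228.6, 160.4], 0.58)]
lever_pivot [([212.4, 157.4], 0.55)]
tube_edge [([203.6, 158.6], 0.6)]
top [0.46965319 0.03556998 0.85450504] [-0.656, 0.747, -0.079, 0.07]
lamp_base []
pivot [([159.6, 202.5], 0.85)]
tube_mid [([253.1, 254.3], 0.97)]
collar [([218.7, 236.5], 0.66)]
lever_tip [([204.6, 230.5], 0.72)]
lever_pivot [([216.9, 225.5], 0.66), ([229.1, 160.1], 0.37)]
tube_edge [([206.2, 231.6], 0.57)]
0.8
```

View pics/side0.png

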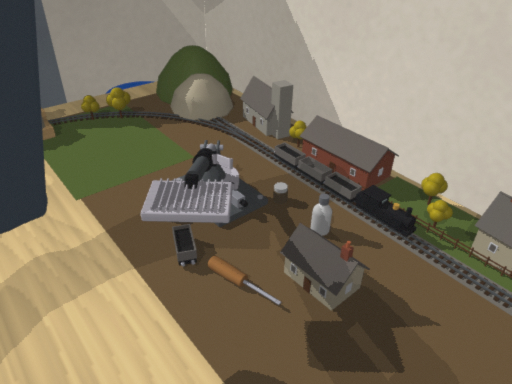

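View pics/top0.png

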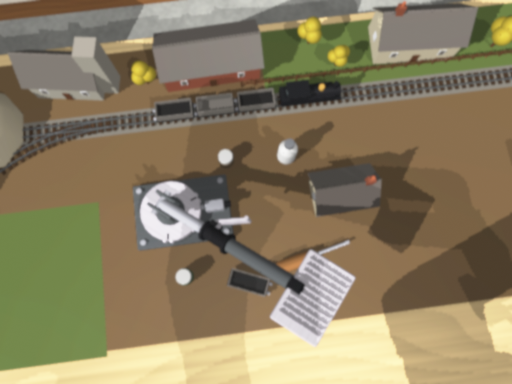

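The side view shows the lamp with its panel at (190,200) facing the camera. In the top view the plate spans about (134,184)–(232,242), the block is at (215,205), the boom runs down-right to a panel at (312,297), and the open lever blade ends at (247,220). The wagon at (250,282) and the driver lie under the boom's outer end.

Run:
```python
from h import *
im=imaging.camera("top")
c=cv2.cvtColor(im,cv2.COLOR_RGB2BGR)[150:330,120:370]
cv2.imwrite("pics/crop1.png",cv2.resize(c,None,fx=3.2,fy=3.2,interpolation=cv2.INTER_CUBIC))
for u in [(134,184),(228,177),(234,240),(139,249)]: print(u,atz("top",u,.016).round(3))
print("block",atz("top",(215,205),.04).round(3),"turntable",atz("top",(171,211),.03).round(3))
side=imaging.camera("side")
for n in["pivot","tube_mid"]:
    print(n,tri([(k,imaging.tip_of(k,n)[0]["pixel"]) for k in("side","top")]).round(3))
for n in["cottage","paint_a","glue","driver","wagon"]:
    print(n,[(atz("top",d["pixel"],0).round(3).tolist()[:2],round(d["confidence"],2)) for d in imaging.tip_of("top",n)[:3]])
```

```text
(134, 184) [0.695 0.243 0.016]
(228, 177) [0.685 0.052 0.016]
(234, 240) [0.557 0.056 0.016]
(139, 249) [0.563 0.242 0.016]
block [0.626 0.084 0.04 ] turntable [0.627 0.171 0.03 ]
pivot [0.629 0.172 0.104]
tube_mid [0.506 0.026 0.181]
cottage [([0.624, -0.163], 0.79)]
paint_a [([0.728, 0.048], 0.67), ([0.501, 0.161], 0.55), ([0.472, 0.037], 0.42)]
glue [([0.72, -0.071], 0.76)]
driver [([0.515, -0.105], 0.6)]
wagon [([0.473, 0.036], 0.65)]
```

View pics/crop1.png

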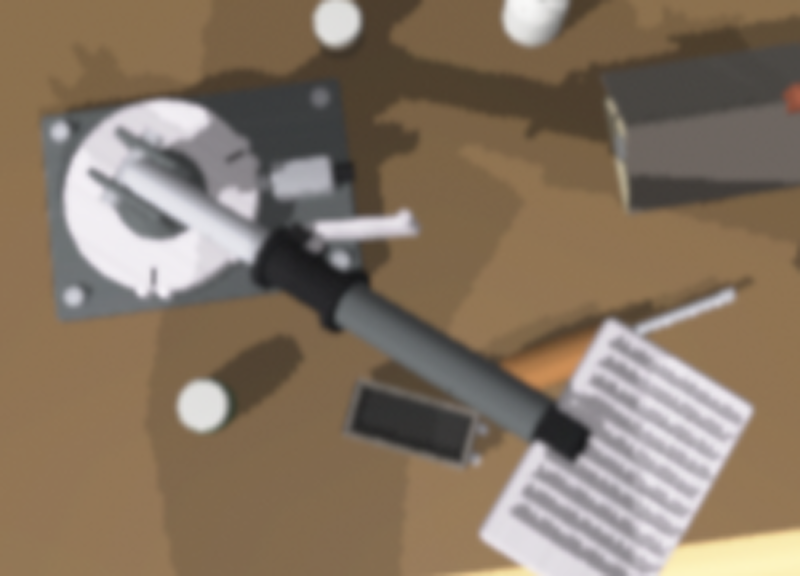

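```bash
cat >> h.py <<'E'
def boom(px,py,yaw,th,s,y=0,z=0):  # point at s along the boom centreline, swivel th clockwise
    a=yaw-th;h=np.array([np.cos(a),np.sin(a),0]);c,sn=np.cos(np.radians(20)),np.sin(np.radians(20))
    X=h*c+[0,0,sn];Y=np.array([-h[1],h[0],0]);Z=np.cross(X,Y)
    return np.array([px,py,.11])+X*s+Y*y+Z*z,np.column_stack([X,Y,Z])
def plate(px,py,yaw,x,y,z):
    c,s=np.cos(yaw),np.sin(yaw);return np.array([px+c*x-s*y,py+s*x+c*y,z])
E
python3 - <<'E'
from h import *
from scipy.optimize import least_squares
g=lambda u:np.array(u)/3.2+[120-.3,150-.3]
pl=[((41,117),(-.075,.065,.016)),((340,80),(.115,.065,.016)),((62,322),(-.075,-.065,.016)),((302,178),(.086,0,.04))]
bm=[((268,254),.003),((346,302),.0495),((440,357),None),((541,420),.160)]
def f(p,full=False):
    r=[]
    for u,X in pl: r+=list(proj("top",plate(*p[:3],*X))-g(u))
    for u,o in bm:
        a=proj("top",boom(*p[:4],p[4]+(o if o else .1))[0]);b=proj("top",boom(*p[:4],p[4]+.2)[0])
        t=(b-a)/np.linalg.norm(b-a);e=g(u)-a
        r.append(2*(t[0]*e[1]-t[1]*e[0])); 
        if o: r.append(t@e)
    return np.array(r)
s=least_squares(f,[.628,.172,-1.45,.6,.107]);print(s.x.round(4),f(s.x).round(1))
np.save("fit.npy",s.x)
for sd in [.6,.0]: print(sd)
p=s.x
for c in("side","top"):
    print(c,"collar",proj(c,boom(*p[:4],p[4]+.026)[0]).round(1),"mid",proj(c,boom(*p[:4],p[4]+.095)[0]).round(1),"pivot",proj(c,[p[0],p[1],.11]).round(1))
im=imaging.camera("side").copy()
im=cv2.resize(cv2.cvtColor(im,cv2.COLOR_RGB2BGR)[120:260,110:310],None,fx=4,fy=4,interpolation=cv2.INTER_CUBIC)
for q in [boom(*p[:4],p[4]+o)[0] for o in(0,.026,.053,.095,.16)]+[plate(*p[:3],*X) for X in[(-.075,.065,.016),(.115,.065,.016),(.115,-.065,.016),(.104,0,.04)]]:
    cv2.circle(im,tuple(int(v) for v in (proj("side",q)-[110,120])*4),3,(0,0,255),-1)
cv2.imwrite("pics/s1.png",im)
o=get_obs();print(R.from_quat(o["tool_rot"]).as_matrix().round(3),o["position"])
E
```

```text
[ 0.6255  0.1703 -1.5648  0.6962  0.1004] [ 0.1  0.3  0.  -0.4 -1.3  0.4  0.5 -0.1  0.2 -4.2  0.5 -0.8 -0.7  0.1
  4.1]
0.6
0.0
side collar [203.2 159.7] mid [198.2 167.8] pivot [210.4 148.1]
top collar [217.6 237.6] mid [251.  257.9] pivot [163.4 204.6]
[[ 0.     0.261 -0.965]
 [-0.    -0.965 -0.261]
 [-1.     0.    -0.   ]] [ 0.16298386 -0.60335323  0.22255986]
```

View pics/s1.png

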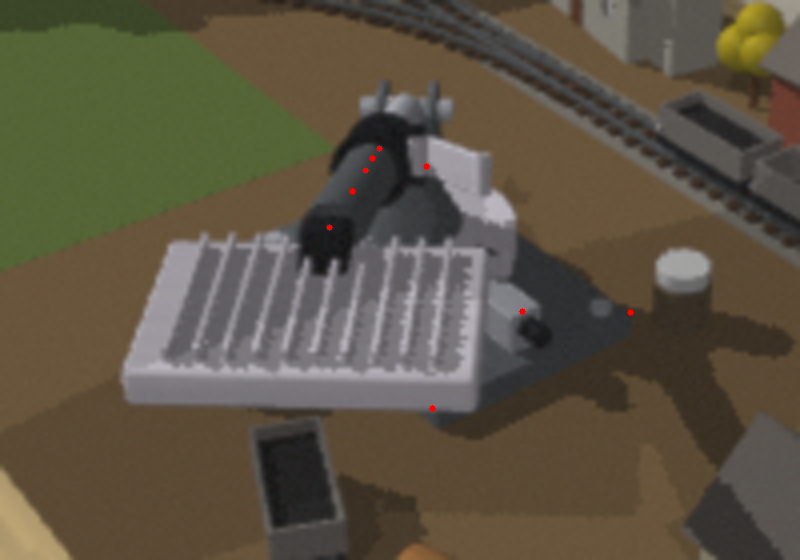

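The fit agrees with the side view: its points lie on the boom, block and plate. Swivel comes out at about 0.70 and the plate axis at about -y. Next I'll lift, then compute the approach.

```bash
cat >> h.py <<'E'
def go(th,off,y,z,n=1,s0=.100):
    """rows from the present pose so that the grasp point is at boom coords (s0+off,y,z) with swivel th"""
    p=np.load("fit.npy");G,B=boom(*p[:3],th,s0+off,y,z)
    T=np.column_stack([-B[:,2],B[:,1],B[:,0]]);tcp=G+T[:,0]*.019
    o=get_obs();C=R.from_quat(o["tool_rot"]);d=C.inv().apply(tcp-o["position"])*1000
    w=(C.inv()*R.from_matrix(T)).as_rotvec(degrees=True)
    print("shift mm",d.round(1),"rot",w.round(1),"| t",round(o["time"],2),"F",np.round(C.inv().apply(o["ft_force"]),1),"grip",round(o["grip_width"]*1000,1),"q",np.round(o["q"],2))
    gp=np.array(o["position"])-C.apply([.019,0,0])
    b,B=boom(*p[:3],th,0);print("grasp pt in boom(th) [s-s0,y,z] mm",((B.T@(gp-b)-[s0,0,0])*1000).round(1))
E
python3 -m inch '[[87,[-60,0,0],[0,0,0]],[87,[-60,0,0],[0,0,0]],[87,[-60,0,0],[0,0,0]],[87,[-30,0,0],[0,0,0]],[87,[0,0,0],[0,0,0]]]'
python3 -c "
from h import *
go(.696,.026,.015,.1)"
```

```text
time: 2.02
position: [0.1629, -0.6032, 0.4375]
tool_rot: [0.701, 0.094, -0.701, 0.092]
ft_force: [0.1, 0.5, 0.4]
grip_width: 0.0871
shift mm [ 210.1 -560.9 -582.8] rot [-35.  -19.4   6.3] | t 2.02 F [-0.4 -0.5 -0.2] grip 87.1 q [-1.49  0.37  1.11  0.    1.66 -0.18]
grasp pt in boom(th) [s-s0,y,z] mm [855.8 135.6  20.9]
```

```bash
python3 -m inch '[[87,[0,-41,-43],[0,0,0]],[87,[0,-41,-43],[0,0,0]],[87,[0,-41,-43],[0,0,0]],[87,[0,-41,-43],[0,0,0]],[87,[0,-41,-43],[0,0,0]],[87,[0,-41,-43],[0,0,0]],[87,[0,-41,-43],[0,0,0]],[87,[0,-41,-43],[0,0,0]],[87,[0,-41,-43],[0,0,0]],[87,[0,-41,-43],[0,0,0]],[87,[0,-41,-43],[0,0,0]],[87,[0,-41,-43],[0,0,0]]]'
python3 -c "
from h import *
go(.696,.026,.015,.1)"
```

```text
time: 3.52
position: [0.5366, 0.027, 0.4181]
tool_rot: [-0.694, -0.102, 0.709, -0.077]
ft_force: [0.5, -0.0, 0.1]
grip_width: 0.087
shift mm [189.7 -43.9 -60.5] rot [-35.2 -19.1   8.7] | t 3.52 F [-0.1  0.1 -0.5] grip 87.0 q [-0.17  0.25  1.34  0.03  1.58  1.14]
grasp pt in boom(th) [s-s0,y,z] mm [169.1  23.4 250.2]
```

```bash
python3 -m inch '[[87,[0,-10,-15],[-8.8,-4.8,2]],[87,[0,-10,-15],[-8.8,-4.8,2]],[87,[0,-10,-15],[-8.8,-4.8,2]],[87,[0,-10,-15],[-8.8,-4.8,2]],[87,[0,0,0],[0,0,0]]]'
python3 - <<'E'
from h import *
go(.696,.026,.015,.1)
im=imaging.camera("wrist");cv2.imwrite("pics/w1.png",cv2.cvtColor(im,cv2.COLOR_RGB2BGR))
for n in["collar","tube_mid","tube_edge","lever_tip","lever_pivot"]:
    print(n,[(np.round(d["pixel"],1).tolist(),round(d["confidence"],2)) for d in imaging.tip_of("wrist",n)[:2]])
p=np.load("fit.npy")
for o in(0,.006,.046,.053,.16): print(o,proj("wrist",boom(*p[:4],.1+o)[0]).round(1))
E
```

```text
time: 4.15
position: [0.567, 0.0954, 0.3962]
tool_rot: [-0.502, -0.258, 0.746, -0.353]
ft_force: [0.9, 0.6, 0.0]
grip_width: 0.0867
shift mm [153.7  17.7 -64.1] rot [2.  1.3 1.2] | t 4.15 F [-0.4  0.4 -0.9] grip 86.7 q [ 0.1   0.47  1.11 -0.25  1.84  0.73]
grasp pt in boom(th) [s-s0,y,z] mm [ 86.7   2.9 255.4]
collar [([264.2, 115.4], 0.59)]
tube_mid [([259.2, 168.0], 0.85)]
tube_edge [([265.0, 93.1], 0.98), ([263.1, 99.4], 0.19)]
lever_tip [([300.4, 139.2], 0.67)]
lever_pivot [([280.1, 106.9], 0.45)]
0 [259.8  95. ]
0.006 [259.7 100. ]
0.046 [258.8 132.3]
0.053 [258.7 137.8]
0.16 [256.7 215.1]
```

View pics/w1.png

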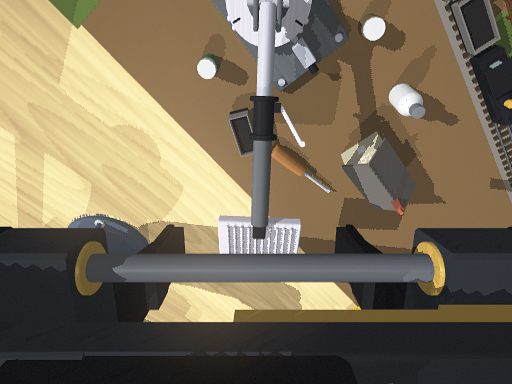

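The wrist view shows the boom vertical at column ~262, the collar spanning rows 96–140 and the lever to its right ending at (302,145). Along the boom it matches the fit. Laterally it sits about 5 mm to the lever side.

```bash
python3 -m inch '[[87,[30,5,-16],[0.5,0.4,0.3]],[87,[30,5,-16],[0.5,0.4,0.3]],[87,[30,5,-16],[0.5,0.4,0.3]],[87,[30,5,-16],[0.5,0.4,0.3]],[87,[30,0,0],[0,0,0]],[87,[20,0,0],[0,0,0]],[87,[0,0,0],[0,0,0]]]'
python3 - <<'E'
from h import *
go(.696,.026,.018,.1)
im=imaging.camera("wrist");cv2.imwrite("pics/w2.png",cv2.cvtColor(im,cv2.COLOR_RGB2BGR))
for n in["collar","tube_mid","tube_edge","lever_tip","lever_pivot"]:
    print(n,[(np.round(d["pixel"],1).tolist(),round(d["confidence"],2)) for d in imaging.tip_of("wrist",n)[:2]])
p=np.load("fit.npy")
for o in(0,.006,.046,.053,.16): print(o,proj("wrist",boom(*p[:4],.1+o)[0]).round(1),proj("wrist",boom(*p[:4],.1+o,.018)[0]).round(1))
E
```

```text
time: 5.32
position: [0.5864, 0.0742, 0.2208]
tool_rot: [-0.534, -0.235, 0.736, -0.343]
ft_force: [0.4, 0.8, -0.2]
grip_width: 0.087
shift mm [-10.8 -13.1  -4.8] rot [-1.6 -1.4 -0.6] | t 5.33 F [-0.1 -0.2 -0.9] grip 87.0 q [ 0.06  0.6   1.35 -0.25  1.42  0.84]
grasp pt in boom(th) [s-s0,y,z] mm [31.4 30.9 89.2]
collar [([222.6, 202.9], 0.66), ([153.4, 110.8], 0.61)]
tube_mid [([224.4, 281.0], 0.83)]
tube_edge []
lever_tip [([285.0, 231.8], 0.75), ([219.0, 170.3], 0.74)]
lever_pivot [([244.2, 186.0], 0.58), ([413.2, 134.0], 0.29)]
0 [216.  173.7] [238.7 173. ]
0.006 [216.4 181.1] [239.1 180.5]
0.046 [219.4 228.8] [241.2 228.1]
0.053 [219.8 236.8] [241.5 236.1]
0.16 [226.6 346.9] [246.3 346.2]
```

View pics/w2.png

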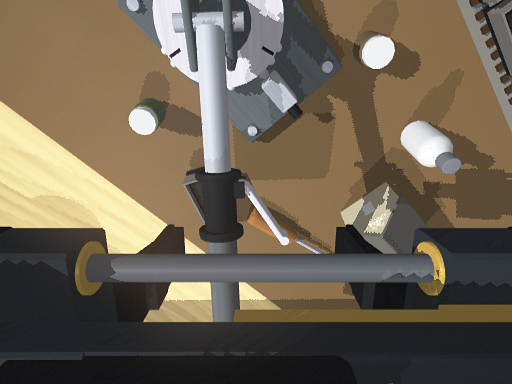

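The wrist view shows the collar at columns 200–243, rows 170–238, which matches the fit within 2 mm. The lever tip is at (286,240) and the wagon shows below on the left. I'll go in.

```bash
python3 -m inch '[[87,[0,-6,-2],[-1,-0.7,-0.3]],[87,[0,-6,-2],[-0.6,-0.7,-0.3]],[87,[0,0,0],[0,0,0]],[87,[25,0,0],[0,0,0]],[87,[25,0,0],[0,0,0]],[87,[20,0,0],[0,0,0]],[87,[15,0,0],[0,0,0]],[87,[0,0,0],[0,0,0]]]'
python3 - <<'E'
from h import *
go(.696,.027,.019,.0)
E
```

```text
time: 6.62
position: [0.5646, 0.0657, 0.1405]
tool_rot: [-0.521, -0.245, 0.738, -0.353]
ft_force: [-0.3, 1.2, 0.0]
grip_width: 0.087
shift mm [ 6.8 -0.7  4.3] rot [ 0.2 -0.3 -0.5] | t 6.62 F [-0.3 -1.  -0.7] grip 87.0 q [ 0.06  0.67  1.46 -0.27  1.25  0.86]
grasp pt in boom(th) [s-s0,y,z] mm [22.8 19.5  6.8]
```

```bash
python3 -m inch '[[87,[4,4,2],[0,0,0]],[87,[3,5,1],[0,0,0]],[87,[-0.1,8,-0.3],[-3.3,0,1.2]],[87,[-0.1,8,-0.3],[-3.3,0,1.2]],[87,[-0.1,8,-0.3],[-3.3,0,1.2]],[87,[-0.1,8,-0.3],[-3.3,0,1.2]],[87,[0,0,0],[0,0,0]]]'
python3 - <<'E'
from h import *
go(.4,.027,.030,.0)
a=imaging.camera("top");cv2.imwrite("pics/t2.png",cv2.resize(cv2.cvtColor(a,cv2.COLOR_RGB2BGR)[130:330,110:380],None,fx=2.9,fy=2.9,interpolation=cv2.INTER_CUBIC))
E
```

```text
time: 7.5
position: [0.6005, 0.0384, 0.1382]
tool_rot: [-0.489, -0.306, 0.686, -0.444]
ft_force: [-1.0, 0.6, 0.9]
grip_width: 0.087
shift mm [ 0.6  2.2 -6.2] rot [-2.3 -0.4 -0. ] | t 7.5 F [-0.9 -1.2  0.1] grip 87.0 q [ 0.03  0.68  1.44 -0.34  1.18  0.62]
grasp pt in boom(th) [s-s0,y,z] mm [33.3 27.6  0.6]
```

View pics/t2.png

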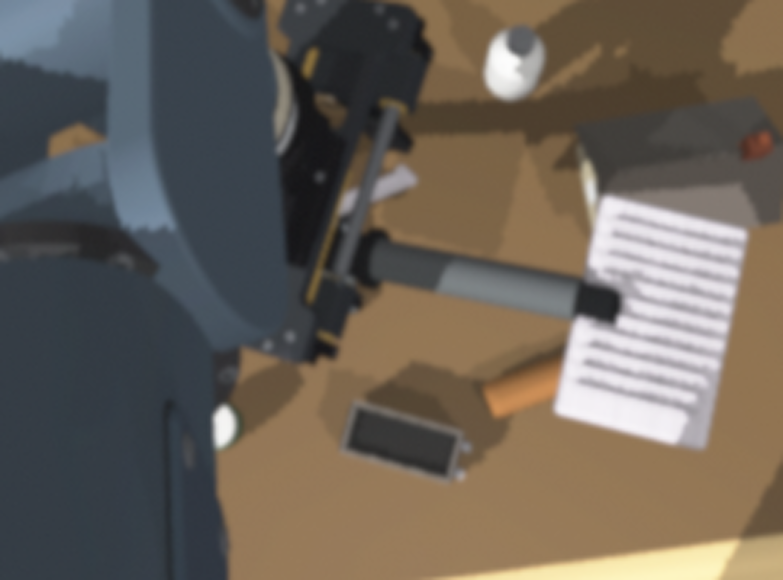

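The boom has followed and now lies nearer horizontal in the picture, from (390,260) to (590,297) in the crop. The panel is at (650,320), above and clear of the cottage, and the wagon and driver have not moved.

```bash
cat >> h.py <<'E'
def swiv(pts,cam="top"):
    from scipy.optimize import least_squares
    p=np.load("fit.npy")
    def f(v):
        r=[]
        for u in pts:
            a=proj(cam,boom(*p[:3],v[0],.15)[0]);b=proj(cam,boom(*p[:3],v[0],.28)[0]);t=(b-a)/np.linalg.norm(b-a);e=np.array(u)-a;r.append(t[0]*e[1]-t[1]*e[0])
        return r
    s=least_squares(f,[.3]);print("swivel",s.x.round(3),np.round(s.fun,1))
def auto(prefix=None):
    "swivel from the tube mask in the top picture"
    im=imaging.camera("top");d=imaging.cut_out("top","boom_tube")
    return im,d
E
python3 - <<'E'
from h import *
swiv([(244.5,219.7),(313.4,232.4)])
E
python3 -m inch '[[87,[-1,0,-3],[0,0,0]],[87,[-1,0,-3],[0,0,0]],[87,[0,0,0],[0,0,0]]]'
```

```text
swivel [0.373] [ 0.1 -0. ]
time: 7.92
position: [0.6032, 0.0447, 0.1384]
tool_rot: [-0.489, -0.306, 0.686, -0.443]
ft_force: [-0.4, 1.4, 0.6]
grip_width: 0.0871
```

```bash
python3 -m inch '[[87,[0,7,-0.3],[-3.2,0,1.1]],[87,[0,7,-0.3],[-3.2,0,1.1]],[87,[0,7,-0.3],[-3.2,0,1.1]],[87,[0,7,-0.3],[-3.2,0,1.1]],[87,[0,6,-0.3],[-3,0,1.1]],[87,[0,5,-0.3],[-2.5,0,1]],[87,[0,0,0],[0,0,0]]]'
python3 - <<'E'
from h import *
go(.0,.027,.030,.0)
im,d=auto()
for q in d[:2]:
    m=q["pixels"];ys,xs=np.where(m);print(q["confidence"],q["box"])
    col=[(c,ys[xs==c].mean()) for c in range(xs.min(),xs.max()+1,8)];print([(int(a),round(float(b),1)) for a,b in col])
cv2.imwrite("pics/t3.png",cv2.resize(cv2.cvtColor(im,cv2.COLOR_RGB2BGR)[130:330,110:380],None,fx=2.9,fy=2.9,interpolation=cv2.INTER_CUBIC))
E
```

```text
time: 8.8
position: [0.6323, 0.039, 0.1357]
tool_rot: [-0.424, -0.391, 0.605, -0.549]
ft_force: [-1.2, 0.5, 0.6]
grip_width: 0.087
shift mm [-2.6 23.3 -7.4] rot [-5.1 -0.4  2.3] | t 8.8 F [-0.7 -1.2 -0.1] grip 87.0 q [ 0.05  0.69  1.43 -0.38  1.1   0.32]
grasp pt in boom(th) [s-s0,y,z] mm [32.4  6.8 -1.7]
0.75 [269.4, 200.6, 86.1, 22.1]
[(228, 199.5), (236, nan), (244, 202.5), (252, 202.0), (260, 202.0), (268, 202.0), (276, 202.0), (284, 201.5), (292, 202.0), (300, 202.0), (308, 202.0)]<stdin>:6: RuntimeWarning: Mean of empty slice.
  ret = ret.dtype.type(ret / rcount)
```

View pics/t3.png

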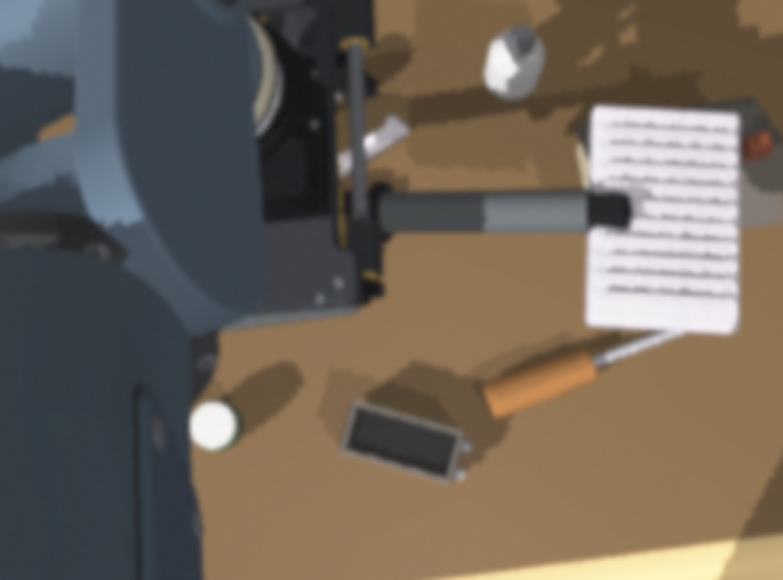

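The boom is now level in the picture at full-frame row 202, and the bystanders have not moved.

Run:
```python
from h import *
swiv([(250,202),(305,202)])
p=np.load("fit.npy")
for t in(0,.1,.2): print(t,proj("top",boom(*p[:3],t,.15)[0]).round(1),proj("top",boom(*p[:3],t,.26)[0]).round(1))
```

```text
swivel [0.182] [-0.7  0.4]
0 [241.4 187.8] [305.5 174. ]
0.1 [242.1 196. ] [307.2 189. ]
0.2 [242.  204.4] [307.4 204.2]
```

```bash
python3 -m inch '[[87,[-1,4,-3],[-1.2,0,0.5]],[87,[-1,4,-3],[-1.2,0,0.5]],[87,[0,4,-1],[-1.2,0,0.5]],[87,[0,4,0],[-1.2,0,0.5]],[87,[0,3,0],[0,0,0]],[87,[0,2,0],[0,0,0]],[87,[0,0,0],[0,0,0]],[87,[0,0,0],[0,0,0]]]'
python3 - <<'E'
from h import *
go(.0,.027,.030,.0)
im,d=auto()
for q in d[:1]:
    m=q["pixels"];ys,xs=np.where(m);print(q["confidence"],q["box"])
    col=[(c,float(np.median(ys[xs==c]))) for c in range(250,xs.max()-3,8) if (xs==c).any()];print(col);swiv([k for k in col if k[0]<300])
E
```

```text
time: 9.9
position: [0.6537, 0.0429, 0.1349]
tool_rot: [-0.405, -0.409, 0.579, -0.578]
ft_force: [0.0, 0.5, 0.0]
grip_width: 0.0868
shift mm [-1.2  2.5 -1.4] rot [-0.2 -0.2  0.4] | t 9.9 F [-0.2  0.  -0.4] grip 86.8 q [ 0.05  0.71  1.4  -0.39  1.09  0.24]
grasp pt in boom(th) [s-s0,y,z] mm [28.5 27.6 -1.2]
0.88 [266.2, 179.7, 89.0, 29.3]
[(250, 184.5), (258, 182.5), (266, 181.5), (274, 179.0), (282, 176.5), (290, 175.5), (298, 173.5), (306, 172.5)]
swivel [-0.015] [-0.  -0.2  0.6  0.  -0.6  0.2  0. ]
```

The boom has clicked in at about 0. Now I'll bring the finger into the waist and ease it outwards until it touches the upper flange.

```bash
python3 -m inch '[[87,[-1,2.5,2],[0,0,0]],[87,[0,0,3],[0,0,0]],[87,[0,0,3],[0,0,0]],[87,[0,0,0],[0,0,0]]]'; python3 -c "
from h import *
go(0,.0815,.03,0)"
python3 -m inch '[[87,[0,0,3],[0,0,0]],[87,[0,0,3],[0,0,0]],[87,[0,0,3],[0,0,0]],[87,[0,0,0],[0,0,0]]]'; python3 -c "
from h import *
go(0,.0815,.03,0)"
python3 -m inch '[[87,[0,0,4],[0,0,0]],[87,[0,0,4],[0,0,0]],[87,[0,0,4],[0,0,0]],[87,[0,0,0],[0,0,0]]]'; python3 -c "
from h import *
go(0,.0815,.03,0)"
```

```text
time: 10.5
position: [0.6562, 0.0357, 0.1386]
tool_rot: [-0.405, -0.409, 0.579, -0.577]
ft_force: [0.3, 1.6, -0.7]
grip_width: 0.0867
shift mm [-0.4  0.3 45. ] rot [-0.2 -0.3  0.4] | t 10.5 F [ 0.1  0.3 -1.8] grip 86.7 q [ 0.04  0.71  1.39 -0.39  1.1   0.23]
grasp pt in boom(th) [s-s0,y,z] mm [36.5 30.  -0.2]
time: 11.0
position: [0.6562, 0.0277, 0.1416]
tool_rot: [-0.406, -0.409, 0.579, -0.577]
ft_force: [0.9, 0.8, -0.8]
grip_width: 0.087
shift mm [-0.4  0.2 36.5] rot [-0.2 -0.4  0.4] | t 11.0 F [ 0.5  0.9 -1.1] grip 87.0 q [ 0.03  0.7   1.39 -0.39  1.1   0.21]
grasp pt in boom(th) [s-s0,y,z] mm [45.1 30.  -0.1]
time: 11.5
position: [0.6563, 0.0155, 0.146]
tool_rot: [-0.406, -0.409, 0.579, -0.577]
ft_force: [0.2, 0.6, 0.0]
grip_width: 0.0869
shift mm [-0.3  0.2 23.5] rot [-0.2 -0.4  0.4] | t 11.5 F [-0.2  0.2 -0.6] grip 86.9 q [ 0.01  0.69  1.4  -0.39  1.09  0.2 ]
grasp pt in boom(th) [s-s0,y,z] mm [58.1 30.  -0.2]
```

Run:
```python
from h import *
im=imaging.camera("wrist");d=imaging.cut_out("wrist","boom_tube")
cv2.imwrite("pics/w3.png",cv2.resize(cv2.cvtColor(im,cv2.COLOR_RGB2BGR)[60:330,100:400],None,fx=2.2,fy=2.2))
p=np.load("fit.npy")
for n in["tube_edge","ring","collar","lever_tip"]:
    print(n,[(np.round(q["pixel"],1).tolist(),round(q["confidence"],2)) for q in imaging.tip_of("wrist",n)[:2]])
for s in np.arange(.08,.2,.01): print(round(s,3),proj("wrist",boom(*p[:3],-.01,s)[0]).round(1),end=" ")
imaging.camera("top")
for n in["lamp_base","tube_mid","tube_edge"]:
    print(n,[(np.round(q["pixel"],1).tolist(),round(q["confidence"],2)) for q in imaging.tip_of("top",n)[:2]])
```

```text
tube_edge [([197.2, 186.3], 0.7)]
ring [([203.5, 233.4], 0.61)]
collar [([204.2, 236.8], 0.82)]
lever_tip [([297.5, 281.4], 0.66)]
0.08 [192.1 100.3] 0.09 [193.5 122.9] 0.1 [195.  144.8] 0.11 [196.4 165.9] 0.12 [197.7 186.3] 0.13 [199.  205.9] 0.14 [200.3 225. ] 0.15 [201.5 243.4] 0.16 [202.6 261.2] 0.17 [203.8 278.4] 0.18 [204.9 295.1] 0.19 [205.9 311.3] lamp_base []
tube_mid [([281.9, 178.7], 0.93)]
tube_edge []
```

View pics/w3.png

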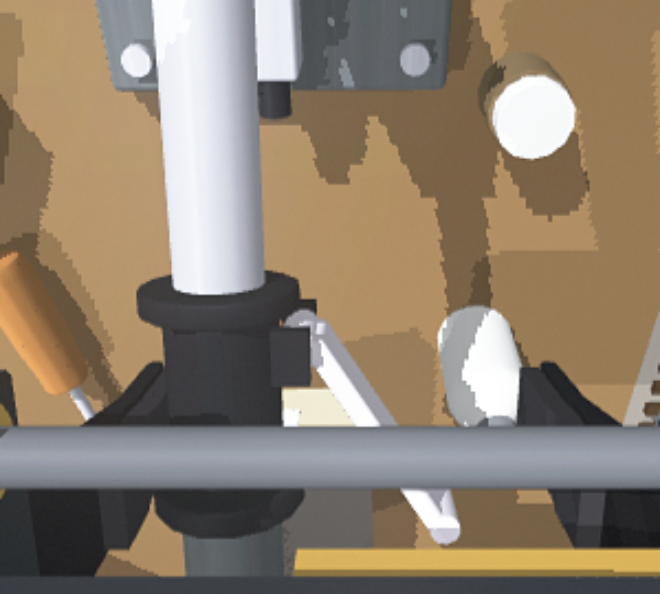

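The wrist view shows the tube following the finger: its lower flange is at row ~190, about 20 mm drawn out, with no ring visible yet. The left finger is in the waist and the lever is still open with its tip at crop (445,530). I'll continue outwards.

```bash
python3 -m inch '[[87,[0,0,4],[0,0,0]],[87,[0,0,4],[0,0,0]],[87,[0,0,4],[0,0,0]],[87,[0,0,4],[0,0,0]],[87,[0,0,3],[0,0,0]],[87,[0,0,2],[0,0,0]],[87,[0,0,0],[0,0,0]]]'
python3 - <<'E'
from h import *
go(0,.0815,.03,0)
im=imaging.camera("wrist")
c=cv2.cvtColor(im,cv2.COLOR_RGB2BGR)[120:280,150:310];cv2.imwrite("pics/w4.png",cv2.resize(c,None,fx=3.7,fy=3.7,interpolation=cv2.INTER_CUBIC))
p=np.load("fit.npy")
for n in["tube_edge","ring","collar"]:
    print(n,[(np.round(q["pixel"],1).tolist(),round(q["confidence"],2)) for q in imaging.tip_of("wrist",n)[:2]])
for s in np.arange(.12,.17,.005): print(round(s,3),proj("wrist",boom(*p[:3],-.01,s)[0]).round(1),proj("wrist",boom(*p[:3],-.01,s,0,.01)[0]).round(1)[1])
E
```

```text
time: 12.88
position: [0.6564, -0.0047, 0.1534]
tool_rot: [-0.406, -0.409, 0.579, -0.577]
ft_force: [-0.1, 2.1, 0.8]
grip_width: 0.0869
shift mm [-0.1  0.1  2.1] rot [-0.2 -0.4  0.4] | t 12.88 F [-1.5 -0.1 -1.7] grip 86.9 q [-0.02  0.68  1.4  -0.39  1.09  0.16]
grasp pt in boom(th) [s-s0,y,z] mm [79.6 30.  -0.1]
tube_edge [([201.4, 186.9], 0.88)]
ring [([201.7, 192.3], 0.56)]
collar [([201.1, 237.1], 0.8)]
0.12 [195.2 140.6] 142.3
0.125 [195.9 151.3] 153.8
0.13 [196.6 161.8] 165.0
0.135 [197.3 172.1] 176.1
0.14 [197.9 182.3] 186.9
0.145 [198.6 192.3] 197.6
0.15 [199.2 202.1] 208.0
0.155 [199.9 211.8] 218.3
0.16 [200.5 221.3] 228.4
0.165 [201.1 230.6] 238.3
0.17 [201.7 239.8] 248.0
```

View pics/w4.png

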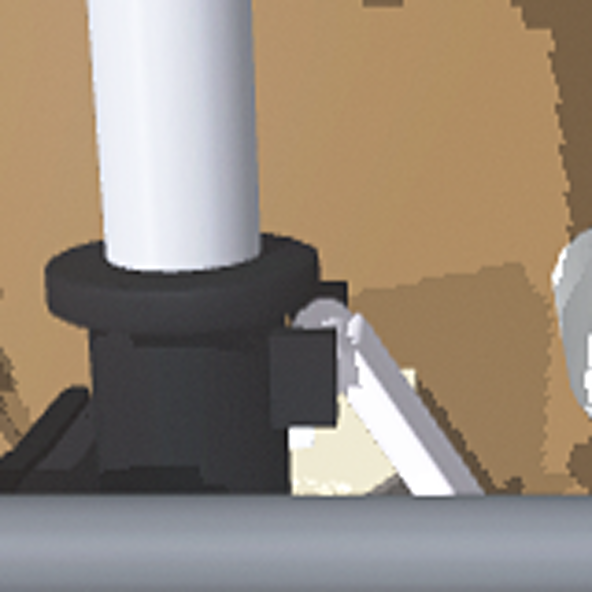

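The rod's bright surface ends at row ~193 (s≈0.143). The black ring can't be told from the black flange by eye here. I'll check the dark pixels numerically.

Run:
```python
from h import *
im=imaging.camera("wrist").astype(int)
for r in range(180,215): print(r,im[r,[180,190,197,205,212]].sum(1), im[r,[166,170,232]].sum(1))
p=np.load("fit.npy")
for s in (.140,.143,.145,.147,.149): print(s,[proj("wrist",boom(*p[:3],-.01,s,y,z)[0]).round(1).tolist() for y,z in((0,.01),(0,.018),(-.018,0),(.018,0))])
```

```text
180 [713 739 702 637 514] [443 439 428]
181 [714 739 702 637 515] [441 440 425]
182 [714 740 702 639 514] [441 437 424]
183 [713 740 701 635 521] [441 438 426]
184 [712 742 704 639 526] [438 443 434]
185 [716 741 702 641 525] [439 438 408]
186 [716 742 702 642 519] [440 351 148]
187 [714 741 701 640 523] [425 158 164]
188 [714 739 701 640 523] [280 176 167]
189 [717 740 701 643 526] [168 177 171]
190 [730 740 701 643 536] [174 181 171]
191 [712 743 702 646 516] [180 182 162]
192 [144 744 717 629 316] [183 182 155]
193 [178 608 703 368 166] [183 179 146]
194 [179 148 135 162 178] [186 182 155]
195 [182 170 171 177 185] [201 187 152]
196 [181 180 179 177 182] [195 186 146]
197 [190 178 178 193 187] [198 200 145]
198 [193 191 198 196 191] [200 196 146]
199 [217 221 225 208 190] [194 204 146]
200 [203 214 213 195 188] [199 196 144]
201 [196 203 203 195 182] [196 200 133]
202 [201 199 200 195 173] [191 195 165]
203 [200 196 201 189 173] [194 195 330]
204 [194 199 197 187 174] [181 193 478]
205 [194 192 188 185 175] [205 192 472]
206 [195 196 186 183 171] [334 190 469]
207 [188 193 192 182 165] [447 235 451]
208 [187 185 178 172 166] [439 395 281]
209 [178 175 179 161 152] [435 438 157]
210 [152 160 161 147 152] [432 438 167]
211 [185 146 155 150 151] [434 432 193]
212 [191 152 151 151 153] [433 431 190]
213 [194 166 155 156 149] [431 435 190]
214 [189 192 190 156 157] [428 430 189]
0.14 [[193.4, 187.0], [189.3, 191.2], [161.0, 182.8], [234.9, 182.0]]
0.143 [[193.8, 193.4], [189.8, 198.0], [161.6, 188.8], [235.2, 188.1]]
0.145 [[194.1, 197.7], [190.1, 202.5], [162.0, 192.8], [235.3, 192.0]]
0.147 [[194.4, 201.9], [190.4, 206.9], [162.4, 196.7], [235.4, 196.0]]
0.149 [[194.7, 206.1], [190.7, 211.3], [162.8, 200.6], [235.6, 199.9]]
```

```bash
cat > ring.py <<'E'
from h import *
from scipy.optimize import brentq
go(0,.0815,.03,0)
im=imaging.camera("wrist").astype(int).sum(2);p=np.load("fit.npy")
S=lambda row,z:brentq(lambda s:proj("wrist",boom(*p[:3],-.01,s,0,z)[0])[1]-row,.08,.2)
c=im[120:240,193:200].mean(1);w=120+np.where(c<430)[0][0]
print("rod end row",w,"s",round(S(w-.5,.01),4)); seg=c[w-120:w-120+30]; k=w+int(np.argmax(seg[:18]));print("rim row",k,"s",round(S(k-.5,.018),4),seg.astype(int))
E
python3 -m inch '[[87,[0,0,2],[0,0,0]],[87,[0,0,0],[0,0,0]]]' >/dev/null; python3 ring.py
python3 -m inch '[[87,[0,0,1.5],[0,0,0]],[87,[0,0,0],[0,0,0]]]'>/dev/null; python3 ring.py
```

```text
shift mm [-0.1  0.1  0.5] rot [-0.2 -0.5  0.4] | t 13.38 F [-0.5  0.9  0. ] grip 87.0 q [-0.02  0.68  1.4  -0.39  1.09  0.16]
grasp pt in boom(th) [s-s0,y,z] mm [81.1 30.  -0.1]
rod end row 190 s 0.1429
rim row 190 s 0.141 [244 184 195 197 182 176 176 174 190 221 208 198 196 194 192 188 185 182
 179 171 168 184 185 185 183 182 183 183 181 181]
shift mm [-0.1  0.1 -0.9] rot [-0.2 -0.5  0.4] | t 13.68 F [-0.2  0.6 -1.4] grip 86.8 q [-0.02  0.68  1.4  -0.39  1.09  0.16]
grasp pt in boom(th) [s-s0,y,z] mm [82.5 30.  -0.1]
rod end row 187 s 0.143
rim row 199 s 0.1465 [156 193 201 201 201 200 196 181 176 174 174 189 219 208 199 196 195 191
 187 184 183 177 170 151 151 186 183 184 183 181]
```

The ring is now emerging: the rod end stays at s=0.143 while the flange rim moves on, so slide ≈ hand − 36.2 mm. I'll back up to slide ≈ 45 and start closing, shifting sideways with it.

```bash
python3 -m inch '[[87,[0,0,-1.2],[0,0,0]],[82,[0,-2.5,0],[0,0,0]],[77,[0,-2.5,0],[0,0,0]],[72,[0,-2.5,0],[0,0,0]],[67,[0,-2.5,0],[0,0,0]],[64,[0,-1.5,0],[0,0,0]],[64,[0,0,0],[0,0,0]]]' 20; python3 ring.py
```

```text
time: 14.6
position: [0.6437, -0.0064, 0.1539]
tool_rot: [-0.406, -0.41, 0.578, -0.577]
ft_force: [-0.3, 1.6, 0.7]
grip_width: 0.0646
shift mm [-0.3 12.8  0.3] rot [-0.1 -0.5  0.4] | t 14.6 F [-1.2 -0.3 -1.3] grip 64.6 q [-0.02  0.66  1.44 -0.39  1.07  0.17]
grasp pt in boom(th) [s-s0,y,z] mm [81.3 17.3 -0.2]
rod end row 178 s 0.1376
rim row 184 s 0.1386 [429 429 429 426 429 429 430 399 281 180 170 173 176 175 175 173 177 183
 189 194 192 191 190 189 188 186 184 186 239 340]
```

```bash
sed -i 's/^c=im.*;w=/u0=int(proj("wrist",boom(*p[:3],-.01,.14,0,.01)[0])[0])+2\nc=im[120:240,u0-3:u0+4].mean(1);w=/' ring.py
python3 -m inch '[[64,[0,2,0],[0,0,0]],[60,[0,-2,0],[0,0,0]],[56,[0,-2,0],[0,0,0]],[56,[0,0,0],[0,0,0]]]'; python3 ring.py
python3 - <<'E'
from h import *
imaging.camera("wrist")
print([(np.round(q["pixel"],1).tolist(),round(q["confidence"],2)) for n in("lever_tip","lever_pivot") for q in imaging.tip_of("wrist",n)[:1]])
imaging.camera("top");q=imaging.cut_out("top","boom_tube")[0];ys,xs=np.where(q["pixels"]);swiv([(c,float(np.median(ys[xs==c]))) for c in range(262,310,6)])
E
```

```text
time: 15.15
position: [0.6425, -0.0063, 0.1539]
tool_rot: [-0.406, -0.409, 0.578, -0.577]
ft_force: [1.0, 1.5, -0.5]
grip_width: 0.0567
shift mm [-0.3 14.   0.4] rot [-0.2 -0.5  0.3] | t 15.15 F [ 0.   1.  -1.6] grip 56.7 q [-0.02  0.66  1.44 -0.39  1.07  0.17]
grasp pt in boom(th) [s-s0,y,z] mm [81.2 16.1 -0.2]
rod end row 190 s 0.1431
rim row 199 s 0.1452 [147 186 194 191 176 168 168 168 180 204 203 191 191 187 184 182 181 178
 172 168 156 140 137 139 148 181 180 176 178 177]
[([321.8, 284.8], 0.97), ([262.1, 218.9], 0.56)]
  return _methods._mean(a, axis=axis, dtype=dtype,
  ret = ret.dtype.type(ret / rcount)
Traceback (most recent call last):
  File "h.py", line 42, in swiv
    s=least_squares(f,[.3]);print("swivel",s.x.round(3),np.round(s.fun,1))
ValueError: Residuals are not finite in the initial point.
```

Slide 45.1 mm, still in contact. Continuing the squeeze.

```bash
python3 -m inch '[[52,[0,-2,0],[0,0,0]],[48,[0,-2,0],[0,0,0]],[45,[0,-1.5,0],[0,0,0]],[45,[0,0,0],[0,0,0]]]' 25; python3 ring.py
python3 - <<'E'
from h import *
im=imaging.camera("top");cv2.imwrite("pics/t4.png",cv2.resize(cv2.cvtColor(im,cv2.COLOR_RGB2BGR)[130:330,110:380],None,fx=2.9,fy=2.9,interpolation=cv2.INTER_CUBIC))
q=imaging.cut_out("top","boom_tube")[0];ys,xs=np.where(q["pixels"]);swiv([(c,float(np.median(ys[xs==c]))) for c in range(xs.min()+12,xs.max()-8,6) if (xs==c).any()])
E
```

```text
time: 15.95
position: [0.637, -0.0063, 0.1539]
tool_rot: [-0.407, -0.409, 0.578, -0.577]
ft_force: [0.3, 2.3, -1.1]
grip_width: 0.0458
shift mm [-0.2 19.5  0.4] rot [-0.2 -0.5  0.2] | t 15.95 F [ 0.3  0.3 -2.5] grip 45.8 q [-0.02  0.65  1.46 -0.39  1.06  0.17]
grasp pt in boom(th) [s-s0,y,z] mm [81.2 10.6 -0.1]
rod end row 190 s 0.1431
rim row 199 s 0.1452 [151 180 186 183 167 163 159 160 173 204 192 185 183 181 178 177 176 171
 168 163 148 134 135 133 143 176 173 173 171 173]
swivel [-0.011] [-2.6 -0.3  0.1 -0.1  0.3  0.6  0.5  0.4  0.2  0.1]
```

```bash
python3 -m inch '[[42,[0,-1.7,0],[0,0,0]],[39,[0,-1.5,0],[0,0,0]],[36,[0,-1.2,0],[0,0,0]],[30,[0,0,0],[0,0,0]],[30,[0,0,0],[0,0,0]],[30,[0,0,0],[0,0,0]]]' 35; python3 ring.py
python3 - <<'E'
from h import *
im=imaging.camera("top")
q=imaging.cut_out("top","boom_tube")[0];ys,xs=np.where(q["pixels"]);swiv([(c,float(np.median(ys[xs==c]))) for c in range(xs.min()+12,xs.max()-8,6) if (xs==c).any()])
im=imaging.camera("wrist");cv2.imwrite("pics/w5.png",cv2.resize(cv2.cvtColor(im,cv2.COLOR_RGB2BGR)[100:330,120:380],None,fx=2.9,fy=2.5))
E
```

```text
time: 16.85
position: [0.6329, -0.0064, 0.154]
tool_rot: [-0.408, -0.409, 0.578, -0.577]
ft_force: [-0.3, 1.3, -1.4]
grip_width: 0.0353
shift mm [-0.2 23.7  0.3] rot [-0.3 -0.5  0.2] | t 16.85 F [ 0.9 -0.3 -1.7] grip 35.3 q [-0.02  0.65  1.47 -0.39  1.05  0.18]
grasp pt in boom(th) [s-s0,y,z] mm [81.3  6.4 -0.1]
rod end row 190 s 0.1432
rim row 199 s 0.1453 [150 173 182 179 158 157 156 156 171 199 187 180 178 178 177 173 171 170
 163 159 140 130 132 127 136 175 171 170 171 170]
swivel [-0.014] [-0.9 -0.5 -0.6 -0.3  0.1  0.5  0.9  0.3  0.1]
```

View pics/w5.png

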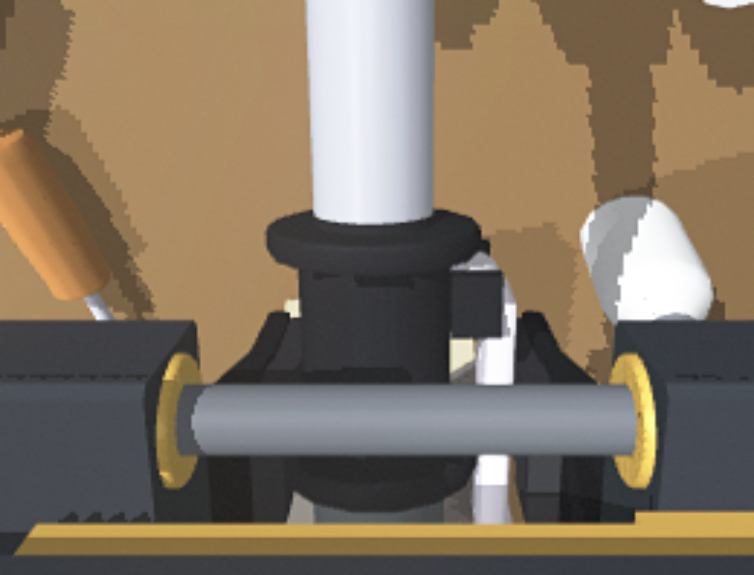

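The lever blade lies parallel to the collar, with a finger on each side. The opening is 35.3 mm, stalled above the commanded 30. I'll squeeze a little harder as a check.

```bash
python3 -m inch '[[28,[0,0,0],[0,0,0]],[28,[0,0,0],[0,0,0]],[28,[0,0,0],[0,0,0]],[28,[0,0,0],[0,0,0]]]' 45; python3 ring.py
python3 - <<'E'
from h import *
im=imaging.camera("top")
q=imaging.cut_out("top","boom_tube")[0];ys,xs=np.where(q["pixels"]);swiv([(c,float(np.median(ys[xs==c]))) for c in range(xs.min()+12,xs.max()-8,6) if (xs==c).any()])
robot.hand_in()
E
```

```text
time: 17.55
position: [0.6328, -0.0064, 0.154]
tool_rot: [-0.408, -0.409, 0.578, -0.577]
ft_force: [0.1, 0.7, 0.0]
grip_width: 0.0353
shift mm [-0.2 23.7  0.3] rot [-0.3 -0.5  0.2] | t 17.55 F [-0.3  0.1 -0.6] grip 35.3 q [-0.02  0.65  1.47 -0.39  1.05  0.18]
grasp pt in boom(th) [s-s0,y,z] mm [81.3  6.4 -0.1]
rod end row 190 s 0.1432
rim row 199 s 0.1453 [150 175 185 178 156 155 155 158 173 197 186 179 178 177 177 174 172 169
 163 157 141 130 130 125 137 174 171 171 170 169]
swivel [-0.013] [-2.6 -0.7  0.1  0.5 -0.1  0.2  0.1  0.5  0.4  0.7]
the job is handed in; nothing more can be done
```

I handed the job in at 17.6 s of the 54 s allowed, with the gripper still squeezing the collar. The hand-in reports no verdict. With a finger in the collar waist, I pushed the boom to its middle click stop. I then drew the tube out against the upper flange until the ring showed, and squeezed the lever shut while moving the hand sideways.

**Last checks:**
- **Swivel:** about -0.01 rad, measured in the top camera picture.
- **Slide:** about 45 mm, with roughly 2 mm of the 4 mm ring showing below the tube edge. It stayed there through the closing.
- **Lever:** it lies along the collar in the last wrist picture. The gripper opening stayed at 35.3 mm when I raised the grip setting from 35 to 45 N, so the lever is at its stop.

**Disagreement:** 35.3 mm is slightly under the stated 37 mm across blade and waist. I put that down to the finger pads giving or to opening error, but did not confirm it. I did not measure the lever angle or the finger contact force directly.

**Bystanders:** the objects in view in the pictures I looked at appeared unmoved. I did not measure their positions at the end.

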